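# Lock an offcut in the cam clamp of a sanding board

### The job

Clamp the loose wood offcut for sanding, using only your fingertips: push it flat back against the cork-lined fence and slide it along the fence until its end meets the end stop; then push the red cam lever round with one finger until its handle rests on the other steel pin, so that the offcut stays gripped between cam and fence, tight against the end stop. Do not pick anything up, and leave the things around the board where they are.

Things in the scene. Friction and masses are not known exactly. Their poses are not given: they have to be found in the camera images.
- sanding_board: Plywood sanding board, 180 (x) by 310 (y) mm, fixed to the table; its top face is 20 mm above its origin, which lies at the centre of its underside. +x points to the fence along its far edge, +y to the end stop. Nothing on it but the red lever, the cork and the offcut can move.
- fence_face (a point): Middle of the face of the cork-lined fence that the offcut's long side lies against: x = +58, y = -12 mm in the board's frame, axes as the board. The face runs 133 mm to either side along y, 14 mm high above the board's top; wood behind. The cork gives up to 5 mm, 6 N per mm, and springs back.
- end_stop (a point): Middle of the end stop's face that the offcut's end meets: a wooden block 14 mm high above the board's top; face at y = +105 mm in the board's frame, from x = +32 to +66 mm, looking to -y.
- cam_pivot (a point): Vertical pivot axis of the red cam lever, half-way up its handle (9.5 mm above the board's top); at x = -17, y = +40 mm in the board's frame, axes as the board. The round cam there (radius 24 mm, 9 mm off the pivot) swells towards the fence as the lever closes and finally squeezes the offcut about 3 mm into the cork.
- cam_lever (a joint): Angle of the red cam lever about its pivot, rad, counter-clockwise from above positive: 0 = handle on the open pin, 2.18 = handle on the closing pin (clamped). From the pivot the handle points 115 degrees + this angle, counter-clockwise from the board's +x. Stays where left (friction 0.05 N m); pushing it home takes 2 to 5 N at 90 mm from the pivot.
- lever_end (a point): Centre of the rounded end of the red handle, 138 mm from the pivot, half-way up. The handle is a straight arm 18 mm wide, 15 mm thick, 150 mm long from the pivot, its underside 2 mm above the board's top.
- closing_pin (a point): Steel pin, 7 mm thick and 16 mm high above the board's top, that stops the handle when the clamp is closed; this point is half-way up it. It meets the handle 60 mm from the pivot. A like pin stops the handle at the open end.
- offcut_mid (a point): Centre of the loose brown wood offcut, 45 (x) by 120 (y) by 22 (z) mm, about 0.07 kg, lying flat on the board. Its own y axis runs along its length.
- seat (a point): Where the offcut's centre lies when it just touches cork and end stop: x = +35.5, y = +45 mm in the board's frame, 11 mm above the board's top; with the board's axes.
- sanding_block: Loose cork sanding block, 65 x 100 x 26 mm, right of the board; bystander. Origin under its centre.
- tape_measure: Loose yellow tape measure, 38 x 84 x 64 mm, right of the board; bystander. Origin under its centre.
- brush: Loose 50 mm paint brush, 198 mm long, right of the board; bystander. Origin under its centre.
- stain_can: Loose can of stain, 80 mm wide and 112 mm high, behind the board; bystander. Origin under its centre.
- glue_bottle: Loose white glue bottle, 54 mm wide and 143 mm high, behind the board; bystander. Origin under its centre.

How it is judged:
On the way:
1. the offcut lies at the end stop (within 3 mm) and along the fence (within 5 mm) while the cam lever is still open (less than 1.0 rad) (y of offcut_mid in the frame of seat above -0.003 m and x of offcut_mid in the frame of seat above -0.005 m and value of joint cam_lever below 1 rad), for 0.2 s.
At the end, for the whole second after the job is handed in: The cam lever is on its closing pin (at least 2.06 of 2.18 rad) and stays there by itself; the offcut lies flat and parallel to the fence (within 0.04 rad), at the end stop within 3 mm, pressed at least 1 mm into the cork, at rest (value of joint cam_lever above 2.06 rad and y of offcut_mid in the frame of seat between -0.003 and 0.003 m and x of offcut_mid in the frame of seat between 0.001 and 0.006 m and angle between the y axis of offcut_mid and the y axis of seat, either way round below 0.04 rad and angle between offcut_mid's own z axis and vertical below 0.05 rad and linear speed of offcut below 0.01 m/s); the robot touches nothing.
It fails at once if the offcut is lifted off the board (10 mm) or tipped (z of offcut_mid in the frame of seat above 0.01 m or angle between offcut_mid's own z axis and vertical above 0.25 rad).
It fails at once if a thing standing round the board is moved by more than 15 mm (distance of any of sanding_block, tape_measure, brush, stain_can, glue_bottle from where it was at the start of the episode above 0.015 m).
It also fails if it takes over 61 s, if anything falls off the work surface, if the arm or the gripper's body presses on something with over 40 N, if the wrist force passes 120 N, or if a joint passes its speed limit or range.

### The arm

A 6-joint arm with a two-finger parallel gripper is mounted at the origin on a cart in front of the work surface, level with it; the furniture and walls round the work are solid. World frame = base frame: x ahead of the robot, y to its left, z up, the work surface at z = 0. Lengths are in m, angles in rad, forces in N, time in s.
With the tool pointing down it reaches from about 0.35 to 0.725 m from the base axis. Payload 4.3 kg.
Tool frame: the origin (TCP) lies midway between the tips of the shut fingers; the grasp point (between the pads) lies arm.grip_point_offset behind it (arm.grip_point_offset is the distance from the TCP to the grasp point, in m); z points along the fingers, y is the line along which they close (so a half turn about z gives the same grasp; the last joint's range is limited). The gripper opens to 85 mm and grips with 20 to 120 N. Pads are 22 mm wide; open, the fingers measure 114 mm over their backs; the gripper's body (76 mm by 85 mm) begins 54 mm behind the grasp point. The pads swing forward as they close: fully open they stand 13 mm farther back than shut.
Start: joints at [1.189, 0.377, 0.081, 1.274, 0, 1.46], TCP at [0.154, 0.554, 0.231] pointing down, gripper open.
Joint ranges: [-2.72, 2.72], [-0.84, 1.66], [-1.02, 1.22], [-1.77, 2.12], [-1.37, 1.28], [-3.14, 3.14]. Speed limits (rad/s): [2.57, 2.57, 3.14, 3.14, 3.14, 3.14].

### API

Orientations are given as a rotation vector (axis times angle).
In Python, from cell import arm gives the robot as it stands.
- The arm moves only by the tool arm_command, never from a script. Its argument "motion" is a list that holds one entry, the list of rows, each a list of 6 numbers: the shift along the tool's x, y, z as a fraction of full scale, then the turn, a rotation vector about the tool's x, y, z as a fraction of full scale. In form: [[[x, y, z, ax, ay, az], ...]]. A call has 1 to 5 rows; each row is the pose to reach, as a shift and turn from the pose commanded when the call began, along the tool's axes at that moment, turning the shorter way round; what a row does not reach only later rows make up. Full scale, the value 1, is 0.5 m for a shift and 180 degrees for a turn. A row lasts 1/10 s, in which the tool goes at most 50 mm and 8.59 degrees, less where a joint would pass 70% of its speed; a pose out of reach is approached as far as the arm can. A call with a number of a shift or a turn outside -1 to 1 is refused whole. A call with a gripper value outside its range is refused whole. "fingers" is the closure, from 0 (fully open) to 1 (shut), set as the call begins (left out, the last holds). The fingers move at their own pace and stop on an object; "squeeze" is the grip in N (left out, the last holds). Time passes only in rows, so rows that repeat a pose let the fingers close. It gives the time, the measured TCP pose, the force, the opening and the grip force at its end, in the units of the state.
- arm.observe(): the state, without advancing time (a new reading comes with each control period).
- arm.snapshot(name): name is "scene" or "top"; returns the picture (480x640x3 uint8, red, green, blue); there is no depth.
- arm.camera_model(name): a dict with "fx", "fy", "cx", "cy" (pixels), "cam_to_world" (4x4, takes a point from camera to world coordinates). Camera axes: x right, y down, z forward; pixel columns grow to the right and rows downward; lengths in m; the calibration is good to about 2 mm. A picture is of the moment at which its call begins. camera_model takes no time and is no camera call.
- arm.sign_off(): hands the job in; it is judged then, once.
The state is a dict: "time_s": time; "joint_pos": joint angles; "dq": joint speeds; "joint_torque": joint torques, N m; "position": TCP position; "eef_rot": TCP orientation; "wrist_force": force on the tool from outside, world axes, zero at the start; "wrist_torque": the same for the moment, N m; "width": finger opening in m; "gripper_force": force on a finger pad.
Only numpy, scipy, OpenCV 4.12 (cv2) and the standard library are available. Lean on these libraries where they do the work, as an engineer would, in place of code of your own. Each camera call takes 0.05 s, during which the arm holds its last target. There are 200 camera calls.

## Working session

There is one attempt and no reset: what is moved stays moved. The work goes in short steps, Python scripts to look and compute and a tool call to move; the robot and the scene stay as the last step left them, time stands still between calls to the robot, and variables do not carry over. Pictures are saved under pics/ and viewed, at most 12 in all, crops included, and the job is handed in when it is done.

Besides the shell and the picture viewer there is one more tool, called after "Emit:" as name(argument=value, ...) on one line, values as JSON. arm_command: Moves the arm, as the interface text tells. Shift numbers are shares of 0.5 m and turn numbers shares of 180 degrees, none past 1 either way. Its arguments: {"type":"object","properties":{"motion":{"type":"array","items":{"type":"array","items":{"type":"array","items":{"type":"number"}}}},"fingers":{"type":"number"},"squeeze":{"type":"number"}},"required":["motion"]}

```bash
mkdir -p pics; python3 - <<'E'
from cell import arm
import cv2,numpy as np
for n in("scene","top"):
    cv2.imwrite(f"pics/{n}0.png",arm.snapshot(n)[:,:,::-1])
    m=arm.camera_model(n);print(n,m["fx"],m["cx"],m["cy"],np.round(m["cam_to_world"],3).tolist())
s=arm.observe();print({k:np.round(v,3).tolist() for k,v in s.items()})
E
```

```text
scene 460.1194868247113 323.6279247171888 238.89504939652616 [[0.7, -0.42, 0.577, -0.132], [-0.714, -0.398, 0.576, -0.677], [-0.012, -0.815, -0.579, 0.799], [0.0, 0.0, 0.0, 1.0]]
top 481.01483382079687 313.5124831737291 238.85463541506738 [[0.02, -0.991, 0.135, 0.449], [-1.0, -0.018, 0.015, 0.037], [-0.013, -0.135, -0.991, 1.202], [0.0, 0.0, 0.0, 1.0]]
{'time_s': 0.1, 'joint_pos': [1.189, 0.378, 0.08, 1.274, 0.0, 1.46], 'dq': [0.001, -0.002, 0.003, 0.0, 0.001, -0.0], 'joint_torque': [0.001, -46.469, 27.058, 0.012, -0.0, -0.0], 'position': [0.154, 0.553, 0.23], 'eef_rot': [-0.426, -3.112, 0.003], 'wrist_force': [0.862, 0.447, -1.14], 'wrist_torque': [0.045, 0.004, -0.01], 'gripper_force': 0.0, 'width': 0.085}
```

View pics/top0.png

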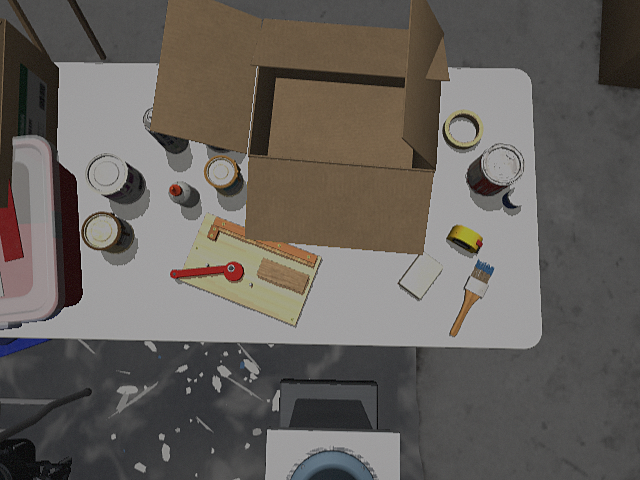

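View pics/scene0.png

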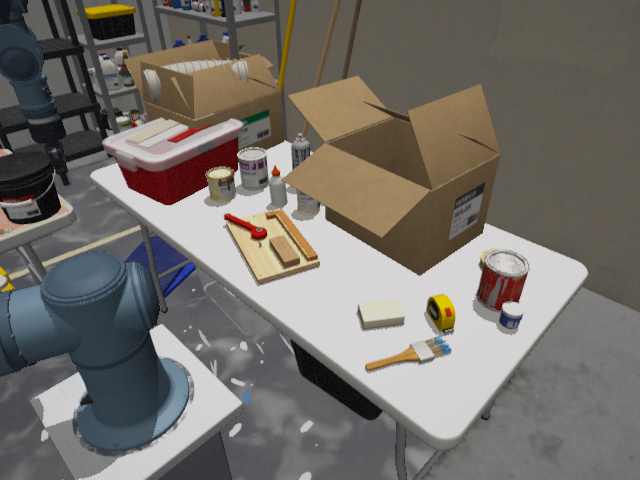

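The top view shows the board around px (250,268), with the red lever from its pivot at (234,270) to its end at (175,274). The offcut is near (283,275), and a box flap edge runs (247,238)-(428,252). The scene view shows the flap overhanging near (290,178). I'll zoom in on both.

```bash
python3 - <<'E'
import cv2
a=cv2.imread("pics/top0.png")[200:340,150:340];cv2.imwrite("pics/topc.png",cv2.resize(a,None,fx=4,fy=4,interpolation=cv2.INTER_CUBIC))
a=cv2.imread("pics/scene0.png")[140:290,200:400];cv2.imwrite("pics/scenec.png",cv2.resize(a,None,fx=4,fy=4,interpolation=cv2.INTER_CUBIC))
E
```

```text
(no output)
```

View pics/topc.png

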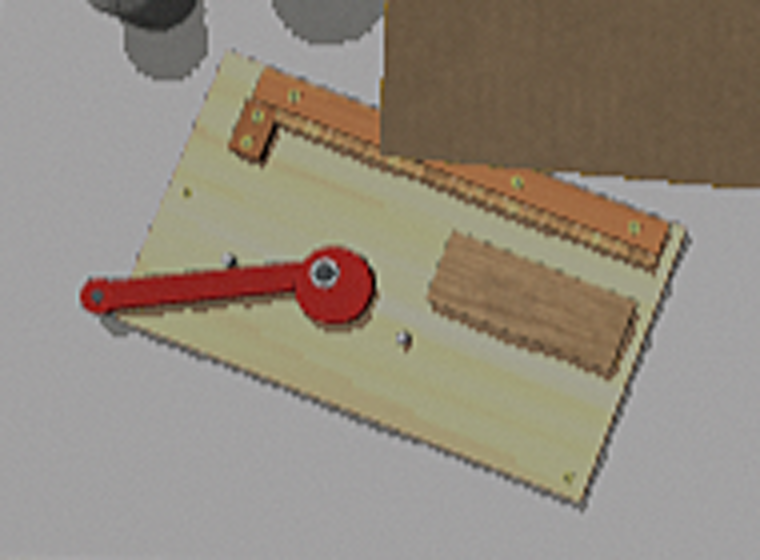

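View pics/scenec.png

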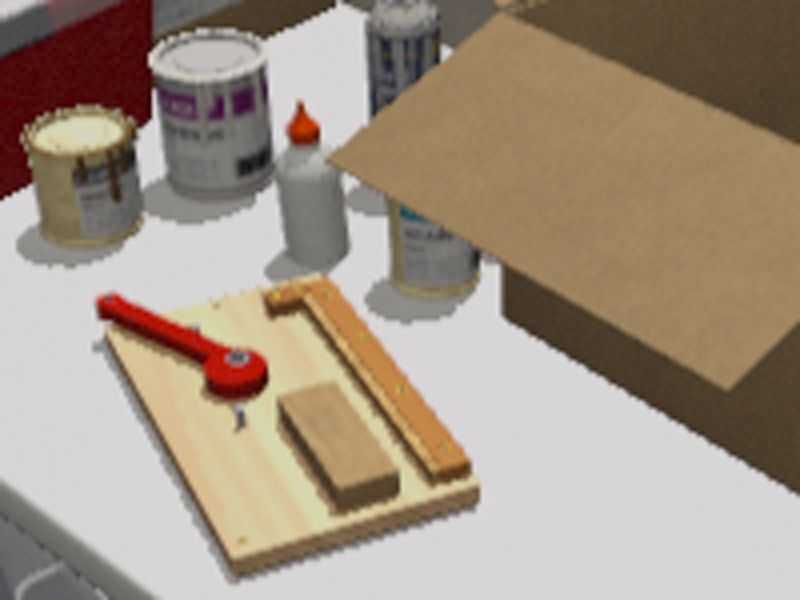

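```bash
cat > h.py <<'E'
from cell import arm
import numpy as np
def ray(n,u,v):
    m=arm.camera_model(n);T=np.array(m["cam_to_world"])
    d=T[:3,:3]@[(u-m["cx"])/m["fx"],(v-m["cy"])/m["fy"],1];return T[:3,3],d/np.linalg.norm(d)
def onz(n,u,v,z):
    o,d=ray(n,u,v);return o+d*(z-o[2])/d[2]
def tri(a,b):
    (o1,d1),(o2,d2)=ray("top",*a),ray("scene",*b)
    s=np.linalg.lstsq(np.c_[d1,-d2],o2-o1,rcond=None)[0];p,q=o1+d1*s[0],o2+d2*s[1]
    return (p+q)/2,np.linalg.norm(p-q)
tc=lambda u,v:(u/4+150-.4,v/4+200-.4)
sc=lambda u,v:(u/4+200-.4,v/4+140-.4)
E
python3 - <<'E'
from h import *
np.set_printoptions(precision=4,suppress=True)
B=np.array([[90,155],[90,-155],[-90,-155]])/1e3
for n,pts,c in(("top",[(228,52),(685,232),(582,503)],tc),("scene",[(322,277),(478,487),(235,562)],sc)):
    W=np.array([onz(n,*c(*p),.02)[:2] for p in pts])
    b,w=B.mean(0),W.mean(0);H=(B-b).T@(W-w);th=np.arctan2(H[0,1]-H[1,0],H[0,0]+H[1,1])
    R=np.array([[np.cos(th),-np.sin(th)],[np.sin(th),np.cos(th)]]);o=w-R@b
    print(n,W.tolist(),"origin",o,"yaw",th,"resid mm",(W-(B@R.T+o))*1e3)
    bf=lambda p:(R.T@(p[:2]-o))*1e3
    if n=="top":
        for nm,p,z in(("pivot",(324,272),.037),("end",(97,296),.037),("pin",(404,338),.036),("stop corner",(265,163),.034)):print(nm,bf(onz(n,*c(*p),z)))
        for p in((452,233),(637,302),(612,377),(430,300)):print("offcut",bf(onz(n,*c(*p),.042)))
    else:
        for p in((330,383),(398,472),(337,497),(279,402)):print("offcut",bf(onz(n,*c(*p),.042)))
for nm,a,b in(("flapL",tc(384,152),sc(330,160)),("flapR",(427,253),sc(727,388)),("glue tip",(174,187),sc(300,103))):
    print(nm,*tri(a,b))
E
```

```text
top [[0.670864187574144, 0.3241528122183512], [0.5631000321778808, 0.03587200019018518], [0.3972061435844414, 0.09523558100125279]] origin [0.5333 0.2106] yaw -0.3511599042153752 resid mm [[-0.2884 -1.0161]
 [-1.4165  1.7851]
 [ 1.705  -0.769 ]]
pivot [-15.5741  41.2722]
end [-79.0734 164.481 ]
pin [-34.9199 -19.1145]
stop corner [ 33.1646 101.4947]
offcut [ 34.4032 -23.1096]
offcut [  36.1091 -142.8548]
offcut [ -11.1429 -145.2354]
offcut [ -8.0066 -25.9843]
scene [[0.667336930729084, 0.31763481354314604], [0.5600200478248646, 0.03296606133313884], [0.39511965475109, 0.09195037124790384]] origin [0.5306 0.2064] yaw -0.3543799831971628 resid mm [[-1.4755 -2.8865]
 [-1.2196  3.1819]
 [ 2.6951 -0.2954]]
offcut [ 31.4805 -21.2277]
offcut [  34.8894 -139.495 ]
offcut [ -11.8159 -146.6307]
offcut [ -9.5287 -27.2428]
flapL [0.5843 0.195  0.203 ] 0.0007413707707938286
flapR [ 0.5548 -0.1796  0.2094] 0.010050002943533915
glue tip [0.7043 0.372  0.143 ] 0.0025852494881384806
```

```bash
cat >> h.py <<'E'
from scipy.spatial.transform import Rotation as Ro
O=np.array([.532,.209,0.]);RB=Ro.from_euler('z',-.352)
def tool(lean,yaw=0):
    a=np.radians(lean);M=np.array([[-np.cos(a),0,np.sin(a)],[0,1,0],[-np.sin(a),0,-np.cos(a)]])
    return RB*Ro.from_euler('z',yaw,degrees=True)*Ro.from_matrix(M)
def go(x,y,z,lean=25,yaw=0):
    "row numbers from the present pose to board x,y (mm), world z (mm)"
    s=arm.observe();R=Ro.from_rotvec(s["eef_rot"]);p=np.array(s["position"])
    t=O+RB.apply([x/1e3,y/1e3,0]);t[2]=z/1e3
    return np.round(np.r_[R.inv().apply(t-p)/.5,(R.inv()*tool(lean,yaw)).as_rotvec()/np.pi],3).tolist()
def st():
    s=arm.observe();p=np.array(s["position"]);b=RB.inv().apply(p-O)
    print("t",round(s["time_s"],2),"board mm",np.round(b*1e3,1),"F",np.round(RB.inv().apply(s["wrist_force"]),1),"w",s["width"],"rot err deg",np.round(np.degrees((tool(25).inv()*Ro.from_rotvec(s["eef_rot"])).as_rotvec()),1))
E
python3 -c "
from h import *
st();print(go(-35,-84,140))"
```

```text
t 0.1 board mm [-473.4  193.   230.5] F [ 0.7  0.7 -1.1] w 0.08511197666949727 rot err deg [-0.9 25.  -4.5]
[-0.83, -0.622, 0.182, 0.005, -0.139, 0.025]
```

Emit:
arm_command(motion=[[[-0.83,-0.622,0.182,0.005,-0.139,0.025],[-0.83,-0.622,0.182,0.005,-0.139,0.025],[-0.83,-0.622,0.182,0.005,-0.139,0.025],[-0.83,-0.622,0.182,0.005,-0.139,0.025],[-0.83,-0.622,0.182,0.005,-0.139,0.025]]], fingers=1, squeeze=20)

```text
time_s: 0.6
position: [0.304, 0.3575, 0.1868]
eef_rot: [0.469, 2.669, -0.104]
wrist_force: [1.0, -0.2, 1.1]
width: 0.0121
gripper_force: 0.0
```

```bash
python3 -c "
from h import *
st();print(go(-35,-84,140))"
```

```text
t 0.6 board mm [-265.2   60.8  186.8] F [1.  0.2 1.1] w 0.012113481270307612 rot err deg [-0.1 -0.  -0.2]
[-0.377, -0.291, 0.279, 0.0, 0.0, 0.001]
```

Emit:
arm_command(motion=[[[-0.377,-0.291,0.279,0,0,0],[-0.377,-0.291,0.279,0,0,0],[-0.377,-0.291,0.279,0,0,0],[-0.377,-0.291,0.279,0,0,0],[-0.377,-0.291,0.279,0,0,0]]])

```text
time_s: 1.1
position: [0.4551, 0.1616, 0.1452]
eef_rot: [0.473, 2.668, -0.102]
wrist_force: [2.0, 0.7, -1.1]
width: 0.0002
gripper_force: 0.0
```

```bash
python3 -c "
from h import *
import cv2
st();print(go(-35,-84,60),go(-35,-84,28))
cv2.imwrite('pics/s1.png',arm.snapshot('scene')[:,:,::-1])"
```

```text
t 1.1 board mm [-55.8 -71.  145.2] F [ 1.6  1.4 -1.1] w 0.00023750604465215834 rot err deg [-0.1 -0.  -0. ]
[0.034, -0.026, 0.172, 0.001, 0.0, 0.0] [0.061, -0.027, 0.23, 0.001, 0.0, 0.0]
```

View pics/s1.png

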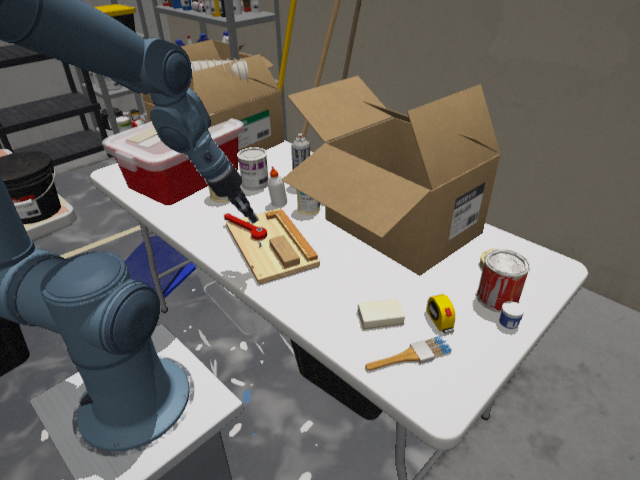

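The gripper tip is at px (251,216), clear of everything. Next I'll lower it behind the offcut.

Emit:
arm_command(motion=[[[0.034,-0.027,0.172,0,0,0],[0.034,-0.027,0.172,0,0,0],[0.061,-0.027,0.23,0,0,0],[0.061,-0.027,0.23,0,0,0],[0.061,-0.027,0.23,0,0,0]]])

```text
time_s: 1.65
position: [0.4688, 0.1437, 0.0281]
eef_rot: [0.473, 2.67, -0.104]
wrist_force: [1.0, 0.0, 0.1]
width: -0.0002
gripper_force: 0.0
```

```bash
python3 -c "
from h import *
st();print([go(x,-84,27) for x in (-35,-20,-8,0,4)])"
```

```text
t 1.65 board mm [-36.8 -83.1  28.1] F [0.9 0.4 0.1] w -0.00021309092286539606 rot err deg [-0.   0.1 -0. ]
[[-0.002, -0.002, 0.004, 0.0, -0.001, 0.0], [-0.029, -0.002, 0.016, 0.0, -0.001, 0.0], [-0.051, -0.002, 0.026, 0.0, -0.001, 0.0], [-0.066, -0.002, 0.033, 0.0, -0.001, 0.0], [-0.073, -0.002, 0.036, 0.0, -0.001, 0.0]]
```

Emit:
arm_command(motion=[[[-0.02,-0.002,0.012,0,0,0],[-0.029,-0.002,0.016,0,0,0],[-0.04,-0.002,0.021,0,0,0],[-0.051,-0.002,0.026,0,0,0],[-0.06,-0.002,0.03,0,0,0]]])

```text
time_s: 2.15
position: [0.5018, 0.1312, 0.0281]
eef_rot: [0.474, 2.667, -0.102]
wrist_force: [-0.6, 0.0, 0.8]
width: 0.0
gripper_force: 0.6
```

```bash
python3 -c "
from h import *
st();print([go(x,-84,27) for x in (-1,0,1,2,3,4,5)])"
```

```text
t 2.15 board mm [ -1.5 -83.4  28.1] F [-0.6 -0.2  0.8] w 3.863924926529104e-05 rot err deg [-0.1 -0.1  0. ]
[[-0.0, -0.001, 0.002, 0.001, 0.0, -0.0], [-0.002, -0.001, 0.003, 0.001, 0.0, -0.0], [-0.004, -0.001, 0.004, 0.001, 0.0, -0.0], [-0.005, -0.001, 0.005, 0.001, 0.0, -0.0], [-0.007, -0.001, 0.006, 0.001, 0.0, -0.0], [-0.009, -0.001, 0.007, 0.001, 0.0, -0.0], [-0.011, -0.001, 0.007, 0.001, 0.0, -0.0]]
```

Emit:
arm_command(motion=[[[-0.004,0,0.003,0,0,0],[-0.006,0,0.004,0,0,0],[-0.009,0,0.005,0,0,0],[-0.011,0,0.006,0,0,0],[-0.011,0,0.006,0,0,0]]])

```text
time_s: 2.65
position: [0.5069, 0.129, 0.0271]
eef_rot: [0.474, 2.668, -0.103]
wrist_force: [-0.7, -0.2, -0.6]
width: 0.0001
gripper_force: 0.1
```

```bash
python3 -c "
from h import *
st()"
```

```text
t 2.65 board mm [  4.  -83.7  27.1] F [-0.6 -0.5 -0.6] w 8.08858289588348e-05 rot err deg [-0.1 -0.   0. ]
```

Emit:
arm_command(motion=[[[-0.0018,0,0.0008,0,0,0],[-0.0036,0,0.0017,0,0,0],[-0.0054,0,0.0025,0,0,0],[-0.0054,0,0.0025,0,0,0]]])

```text
time_s: 3.05
position: [0.509, 0.1284, 0.027]
eef_rot: [0.473, 2.669, -0.102]
wrist_force: [-4.2, 2.0, 2.8]
width: 0.0001
gripper_force: 2.2
```

```bash
python3 -c "
from h import *
import cv2
st()
t=arm.snapshot('top')[:,:,::-1];cv2.imwrite('pics/t2.png',cv2.resize(t[200:320,170:350],None,fx=4,fy=4,interpolation=2))"
```

```text
t 3.05 board mm [  6.2 -83.6  27. ] F [-4.7  0.4  2.8] w 0.00014466056099842085 rot err deg [-0.1  0.  -0. ]
```

View pics/t2.png

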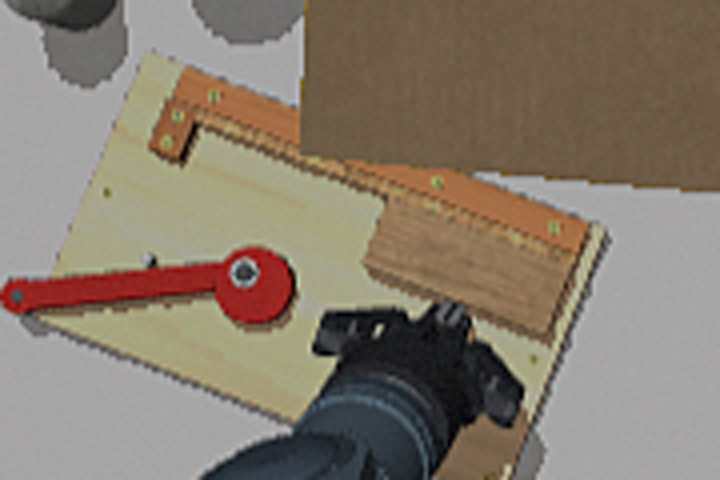

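The offcut is now against the cork (px (470,265) in the crop), with about 5 N on the finger. I'll back off and move round to its −y end.

```bash
python3 -c "
from h import *
print(go(-15,-84,40),go(-15,-95,90),go(33,-178,90))"
```

```text
[0.027, -0.001, -0.042, 0.001, -0.0, 0.0] [-0.015, -0.023, -0.132, 0.001, -0.0, 0.0] [-0.102, -0.189, -0.092, 0.001, -0.0, 0.0]
```

Emit:
arm_command(motion=[[[0.038,0,-0.018,0,0,0],[-0.015,-0.023,-0.132,0,0,0],[-0.102,-0.189,-0.092,0,0,0],[-0.102,-0.189,-0.092,0,0,0],[-0.102,-0.189,-0.092,0,0,0]]])

```text
time_s: 3.6
position: [0.505, 0.0243, 0.093]
eef_rot: [0.486, 2.659, -0.107]
wrist_force: [-0.5, 0.5, -0.5]
width: 0.0003
gripper_force: 0.0
```

```bash
python3 -c "
from h import *
st();print(go(33,-178,27),go(33,-170,27),go(33,-160,27))"
```

```text
t 3.6 board mm [  38.4 -182.7   93. ] F [-0.7  0.3 -0.5] w 0.00032277645627028624 rot err deg [ 0.1 -0.4  0.5]
[0.066, 0.009, 0.115, -0.001, 0.002, -0.003] [0.067, 0.025, 0.115, -0.001, 0.002, -0.003] [0.067, 0.045, 0.114, -0.001, 0.002, -0.003]
```

Emit:
arm_command(motion=[[[0.03,0,0.06,0,0,0],[0.053,0,0.114,0,0,0],[0.053,0,0.114,0,0,0],[0.053,0,0.114,0,0,0]]])

```text
time_s: 4.0
position: [0.5016, 0.0303, 0.027]
eef_rot: [0.474, 2.67, -0.104]
wrist_force: [-0.4, -0.3, -0.0]
width: -0.0001
gripper_force: 0.0
```

```bash
python3 -c "
from h import *
st();print(go(33,-100,27))"
```

```text
t 4.0 board mm [  33.1 -178.3   27. ] F [-0.3 -0.4 -0. ] w -0.00014553758663604278 rot err deg [-0.1  0.1 -0. ]
[0.0, 0.157, 0.0, 0.0, -0.0, 0.0]
```

Emit:
arm_command(motion=[[[0,0.02,0,0,0,0],[0,0.04,0,0,0,0],[0,0.056,0,0,0,0],[0,0.072,0,0,0,0],[0,0.088,0,0,0,0]]])

```text
time_s: 4.5
position: [0.5181, 0.0723, 0.0281]
eef_rot: [0.473, 2.667, -0.103]
wrist_force: [-1.3, -0.9, 1.0]
width: 0.0001
gripper_force: 0.6
```

Emit:
arm_command(motion=[[[0,0.016,0,0,0,0],[0,0.032,0,0,0,0],[0,0.048,0,0,0,0],[0,0.064,0,0,0,0],[0,0.08,0,0,0,0]]])

```text
time_s: 5.0
position: [0.5314, 0.1096, 0.0275]
eef_rot: [0.474, 2.668, -0.103]
wrist_force: [0.2, -0.3, -0.6]
width: -0.0001
gripper_force: 0.4
```

Emit:
arm_command(motion=[[[0,0.016,0,0,0,0],[0,0.032,0,0,0,0],[0,0.048,0,0,0,0],[0,0.064,0,0,0,0],[0,0.08,0,0,0,0]]])

```text
time_s: 5.5
position: [0.5452, 0.1473, 0.0276]
eef_rot: [0.474, 2.668, -0.103]
wrist_force: [-0.5, -0.7, -0.5]
width: -0.0
gripper_force: 0.2
```

```bash
python3 -c "
from h import *
import cv2
st();print(go(33,-35,27))
t=arm.snapshot('top')[:,:,::-1];cv2.imwrite('pics/t3.png',cv2.resize(t[200:320,170:350],None,fx=4,fy=4,interpolation=2))"
```

```text
t 5.5 board mm [ 33.6 -53.4  27.6] F [-0.2 -0.8 -0.5] w -4.4805210830913344e-05 rot err deg [-0.1 -0.  -0. ]
[0.002, 0.037, 0.001, 0.001, 0.0, 0.0]
```

View pics/t3.png

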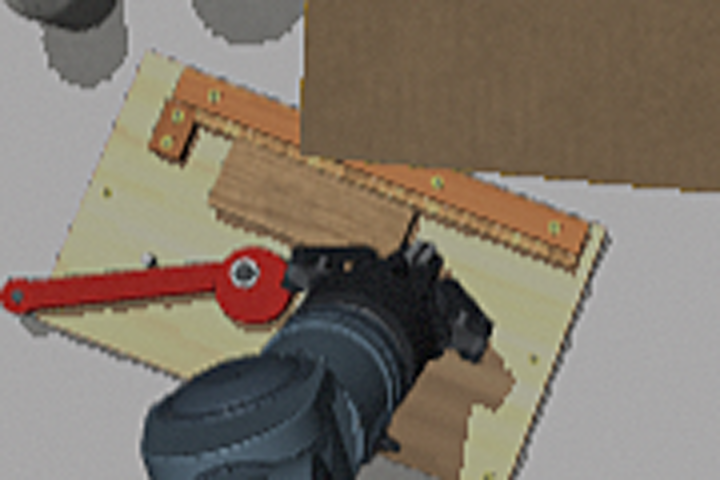

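The offcut is still on the fence. Its leading end at crop (222,175) is about 20 mm short of the stop at (185,150).

Emit:
arm_command(motion=[[[0,0.01,0,0,0,0],[0,0.02,0,0,0,0],[0,0.03,0,0,0,0],[0,0.036,0,0,0,0],[0,0.038,0,0,0,0]]])

```text
time_s: 6.05
position: [0.5517, 0.1647, 0.0277]
eef_rot: [0.474, 2.668, -0.102]
wrist_force: [-0.3, -1.0, 0.8]
width: -0.0002
gripper_force: 0.4
```

Emit:
arm_command(motion=[[[0,0.003,0,0,0,0],[0,0.005,0,0,0,0],[0,0.007,0,0,0,0],[0,0.007,0,0,0,0]]])

```text
time_s: 6.45
position: [0.5528, 0.1678, 0.0277]
eef_rot: [0.474, 2.668, -0.102]
wrist_force: [0.8, -0.2, 0.0]
width: -0.0003
gripper_force: 0.1
```

```bash
python3 -c "
from h import *
st()"
```

```text
t 6.45 board mm [ 33.7 -31.5  27.7] F [0.8 0.1 0. ] w -0.0003443928025432326 rot err deg [-0.1 -0.   0. ]
```

Emit:
arm_command(motion=[[[0,0.002,0,0,0,0],[0,0.004,0,0,0,0],[0,0.006,0,0,0,0],[0,0.006,0,0,0,0]]])

```text
time_s: 6.85
position: [0.5539, 0.1707, 0.0277]
eef_rot: [0.474, 2.668, -0.102]
wrist_force: [-1.2, -0.4, -0.5]
width: -0.0002
gripper_force: 0.1
```

```bash
python3 -c "
from h import *
st()"
```

```text
t 6.85 board mm [ 33.8 -28.4  27.7] F [-1.  -0.8 -0.5] w -0.00018042178336710504 rot err deg [-0.1 -0.  -0. ]
```

Emit:
arm_command(motion=[[[0,0.002,0,0,0,0],[0,0.004,0,0,0,0],[0,0.005,0,0,0,0],[0,0.005,0,0,0,0]]])

```text
time_s: 7.25
position: [0.5547, 0.173, 0.0277]
eef_rot: [0.474, 2.668, -0.102]
wrist_force: [0.4, 0.4, -0.1]
width: 0.0001
gripper_force: 0.1
```

```bash
python3 -c "
from h import *
import cv2
st()
t=arm.snapshot('top')[:,:,::-1];cv2.imwrite('pics/t4.png',cv2.resize(t[200:320,170:350],None,fx=4,fy=4,interpolation=2))"
```

```text
t 7.25 board mm [ 33.7 -25.9  27.7] F [ 0.3  0.5 -0.1] w 6.246254645869036e-05 rot err deg [-0.1 -0.   0. ]
```

View pics/t4.png

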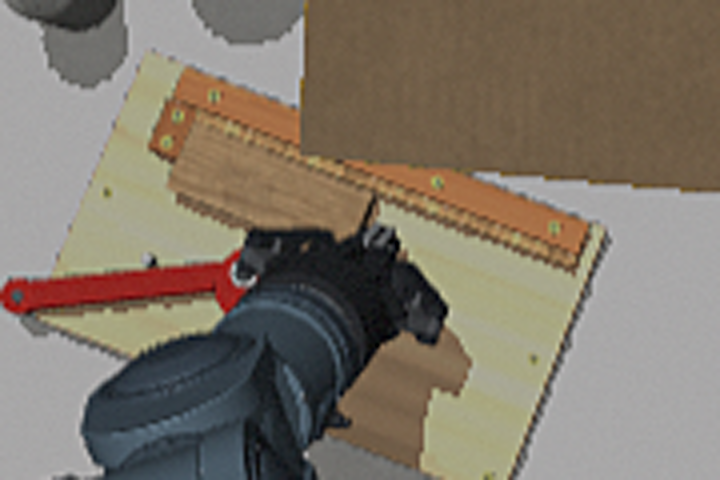

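The offcut's end at crop (172,185) is almost at the stop face, around (180,160). I'll keep pushing until the force rises.

Emit:
arm_command(motion=[[[0,0.002,0,0,0,0],[0,0.004,0,0,0,0],[0,0.004,0,0,0,0]]])

```text
time_s: 7.6
position: [0.5549, 0.1736, 0.0277]
eef_rot: [0.475, 2.667, -0.106]
wrist_force: [-2.2, -4.2, 2.9]
width: 0.0001
gripper_force: 2.6
```

```bash
python3 -c "
from h import *
st()"
```

```text
t 7.6 board mm [ 33.7 -25.3  27.7] F [-0.6 -4.7  2.9] w 0.00012435405013056425 rot err deg [ 0.  -0.1  0. ]
```

It's seated: about 5 N against the stop. I'll hold briefly, back off, and plan the lever sweep.

```bash
python3 - <<'E'
from h import *
a=np.radians(25);M=tool(25)
def tx(dx,dy,dz): return np.array([-np.cos(a)*dx-np.sin(a)*dz,dy,np.sin(a)*dx-np.cos(a)*dz])/500
def P(phi,extra=0,r=105):
    f=np.radians(phi);n=np.array([-np.sin(f),np.cos(f)])
    d=9+abs(n[0])*(16 if n[0]<0 else 10)+abs(n[1])*12+extra
    return np.r_[np.array([-15.5,41.5])+r*np.array([np.cos(f),np.sin(f)])-n*d,28]
c=np.array([33.7,-25.3,27.7])
print("retreat",[np.round(tx(*(np.array(q)-c)),3).tolist() for q in ((33.7,-38,28),(-10,-42,75),(-10,-42,75))])
c=np.array([-10,-42,75]);A=P(115,12)
print("lift/move",A,[np.round(tx(*(np.array(q)-c)),3).tolist() for q in ((A[0],A[1],75),(A[0],A[1],28))])
W=[P(f) for f in range(115,246,5)];c=A
for i in range(0,len(W),5):
    print(i,[np.round(tx(*(w-c)),3).tolist() for w in W[i:i+5]],W[min(i+4,len(W)-1)].round());c=W[min(i+4,len(W)-1)]
E
```

```text
retreat [[-0.0, -0.025, -0.001], [0.039, -0.033, -0.123], [0.039, -0.033, -0.123]]
lift/move [-23.10388642 153.80893102  28.        ] [[0.024, 0.392, -0.011], [0.063, 0.392, 0.074]]
0 [[0.02, -0.01, -0.009], [0.036, -0.014, -0.017], [0.052, -0.019, -0.024], [0.068, -0.027, -0.032], [0.084, -0.035, -0.039]] [-69. 136.  28.]
5 [[0.015, -0.011, -0.007], [0.029, -0.023, -0.014], [0.042, -0.037, -0.02], [0.054, -0.052, -0.025], [0.065, -0.069, -0.03]] [-105.  102.   28.]
10 [[0.009, -0.018, -0.004], [0.017, -0.037, -0.008], [0.023, -0.057, -0.011], [0.027, -0.078, -0.013], [0.03, -0.095, -0.014]] [-122.   54.   28.]
15 [[0.001, -0.017, -0.001], [0.002, -0.035, -0.001], [0.0, -0.052, -0.0], [-0.002, -0.07, 0.001], [-0.006, -0.088, 0.003]] [-119.   10.   28.]
20 [[-0.005, -0.017, 0.003], [-0.012, -0.035, 0.006], [-0.021, -0.051, 0.01], [-0.031, -0.067, 0.014], [-0.042, -0.082, 0.02]] [-95. -31.  28.]
25 [[-0.013, -0.014, 0.006], [-0.026, -0.026, 0.012]] [-81. -44.  28.]
```

Emit:
arm_command(motion=[[[0,0,0,0,0,0],[0,0,0,0,0,0],[0,-0.014,0,0,0,0],[0,-0.03,0,0,0,0],[0,-0.03,0,0,0,0]]])

```text
time_s: 8.1
position: [0.5494, 0.1599, 0.0274]
eef_rot: [0.475, 2.668, -0.103]
wrist_force: [-0.4, 0.4, 0.2]
width: 0.0002
gripper_force: 0.0
```

Emit:
arm_command(motion=[[[0.039,-0.006,-0.122,0,0,0],[0.039,-0.006,-0.122,0,0,0],[0.039,-0.006,-0.122,0,0,0]]])

```text
time_s: 8.4
position: [0.5088, 0.1738, 0.0765]
eef_rot: [0.472, 2.665, -0.099]
wrist_force: [-0.2, 0.3, -0.4]
width: -0.0001
gripper_force: 0.0
```

Emit:
arm_command(motion=[[[0.024,0.392,-0.011,0,0,0],[0.024,0.392,-0.011,0,0,0],[0.024,0.392,-0.011,0,0,0],[0.024,0.392,-0.011,0,0,0],[0.024,0.392,-0.011,0,0,0]]])

```text
time_s: 8.9
position: [0.5668, 0.3678, 0.075]
eef_rot: [0.469, 2.665, -0.094]
wrist_force: [0.4, 0.4, 0.7]
width: -0.0001
gripper_force: 0.0
```

```bash
python3 -c "
from h import *
import cv2
st();print(go(-23,154,28))
t=arm.snapshot('top')[:,:,::-1];cv2.imwrite('pics/t5.png',cv2.resize(t[200:320,150:330],None,fx=4,fy=4,interpolation=2))"
```

```text
t 8.9 board mm [-22.1 161.1  75. ] F [0.3 0.5 0.7] w -6.426724722241587e-05 rot err deg [-0.5 -0.2 -0.1]
[0.042, -0.015, 0.084, 0.003, 0.001, 0.0]
```

View pics/t5.png

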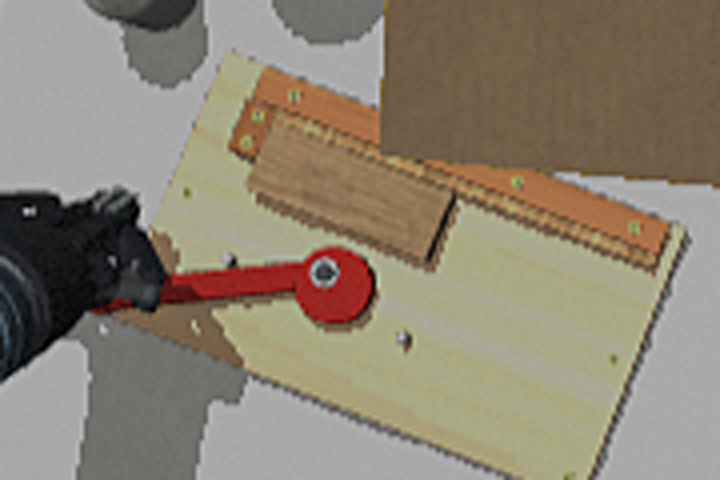

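The offcut is seated in the corner (crop (350,190)). The fingertip at (125,195) is on the fence side of the handle, so I can lower it.

Emit:
arm_command(motion=[[[0.039,-0.004,0.084,0,0,0],[0.039,-0.004,0.084,0,0,0],[0.039,-0.004,0.084,0,0,0],[0.039,-0.004,0.084,0,0,0]]])

```text
time_s: 9.35
position: [0.5628, 0.3586, 0.0295]
eef_rot: [0.475, 2.667, -0.103]
wrist_force: [-0.4, 0.3, -0.5]
width: 0.0
gripper_force: 0.0
```

```bash
python3 -c "
from h import *
st();print(go(-23,154,28))"
```

```text
t 9.35 board mm [-22.6 151.   29.5] F [-0.5  0.2 -0.5] w 1.1487167454791676e-06 rot err deg [-0.1 -0.   0. ]
[0.002, 0.006, 0.002, 0.0, 0.0, -0.0]
```

Now the sweep.

Emit:
arm_command(motion=[[[0.02,-0.008,-0.008,0,0,0],[0.036,-0.012,-0.016,0,0,0],[0.052,-0.017,-0.022,0,0,0],[0.068,-0.024,-0.03,0,0,0],[0.084,-0.031,-0.037,0,0,0]]])

```text
time_s: 9.85
position: [0.5134, 0.3608, 0.0279]
eef_rot: [0.473, 2.667, -0.102]
wrist_force: [0.8, 0.4, -0.4]
width: 0.0002
gripper_force: 0.3
```

Emit:
arm_command(motion=[[[0.015,-0.011,-0.007,0,0,0],[0.029,-0.023,-0.014,0,0,0],[0.042,-0.037,-0.02,0,0,0],[0.054,-0.052,-0.025,0,0,0],[0.065,-0.069,-0.03,0,0,0]]])

```text
time_s: 10.35
position: [0.4682, 0.3402, 0.0274]
eef_rot: [0.474, 2.668, -0.103]
wrist_force: [1.1, -0.0, -0.0]
width: 0.0002
gripper_force: 0.3
```

```bash
python3 -c "
from h import *
import cv2
st();print(go(-105,102,28))
t=arm.snapshot('top')[:,:,::-1];cv2.imwrite('pics/t6.png',cv2.resize(t[200:320,150:330],None,fx=4,fy=4,interpolation=2))"
```

```text
t 10.35 board mm [-105.2  101.2   27.4] F [ 1.1  0.4 -0. ] w 0.00015074290867371991 rot err deg [-0.1 -0.   0. ]
[-0.001, 0.002, -0.001, 0.001, 0.0, -0.0]
```

View pics/t6.png

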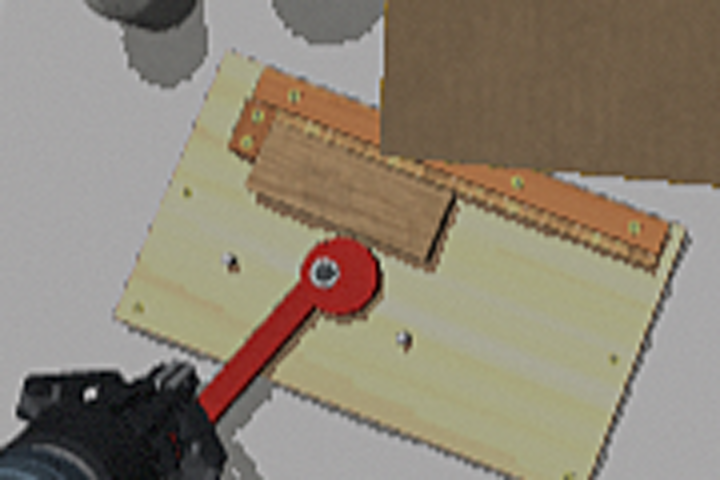

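The lever turns as planned: its handle runs from (310,290) to (210,400) in the crop, and the offcut hasn't moved. I'll continue.

Emit:
arm_command(motion=[[[0.009,-0.018,-0.004,0,0,0],[0.017,-0.037,-0.008,0,0,0],[0.023,-0.057,-0.011,0,0,0],[0.027,-0.078,-0.013,0,0,0],[0.03,-0.095,-0.014,0,0,0]]])

```text
time_s: 10.9
position: [0.4363, 0.3007, 0.0272]
eef_rot: [0.474, 2.668, -0.103]
wrist_force: [0.3, -0.6, 0.4]
width: 0.0002
gripper_force: 0.3
```

Emit:
arm_command(motion=[[[0.001,-0.017,-0.001,0,0,0],[0.002,-0.035,-0.001,0,0,0],[0,-0.052,0,0,0,0],[-0.002,-0.07,0.001,0,0,0],[-0.006,-0.088,0.003,0,0,0]]])

```text
time_s: 11.4
position: [0.4262, 0.2598, 0.028]
eef_rot: [0.474, 2.666, -0.099]
wrist_force: [2.2, 4.4, 1.6]
width: 0.0001
gripper_force: 1.9
```

Emit:
arm_command(motion=[[[-0.005,-0.017,0.003,0,0,0],[-0.012,-0.035,0.006,0,0,0],[-0.021,-0.051,0.01,0,0,0],[-0.031,-0.067,0.014,0,0,0],[-0.042,-0.082,0.02,0,0,0]]])

```text
time_s: 11.9
position: [0.4335, 0.2141, 0.0274]
eef_rot: [0.473, 2.668, -0.096]
wrist_force: [-0.3, 6.8, 0.1]
width: 0.0001
gripper_force: 2.9
```

```bash
python3 -c "
from h import *
st()"
```

```text
t 11.9 board mm [-94.2 -29.2  27.4] F [-2.7  6.2  0.1] w 8.580448354281699e-05 rot err deg [-0.4  0.   0. ]
```

Emit:
arm_command(motion=[[[-0.007,-0.008,0.003,0,0,0],[-0.013,-0.014,0.006,0,0,0],[-0.02,-0.02,0.009,0,0,0],[-0.026,-0.026,0.012,0,0,0],[-0.026,-0.026,0.012,0,0,0]]])

```text
time_s: 12.4
position: [0.4395, 0.2003, 0.0262]
eef_rot: [0.469, 2.677, -0.086]
wrist_force: [-12.2, 18.7, 10.0]
width: -0.0003
gripper_force: 11.1
```

```bash
python3 -c "
from h import *
import cv2
st()
t=arm.snapshot('top')[:,:,::-1];cv2.imwrite('pics/t7.png',cv2.resize(t[200:320,150:330],None,fx=4,fy=4,interpolation=2))"
```

```text
t 12.4 board mm [-83.8 -40.   26.2] F [-17.9  13.3  10. ] w -0.00027911434939510845 rot err deg [-0.8  0.5 -0.1]
```

View pics/t7.png

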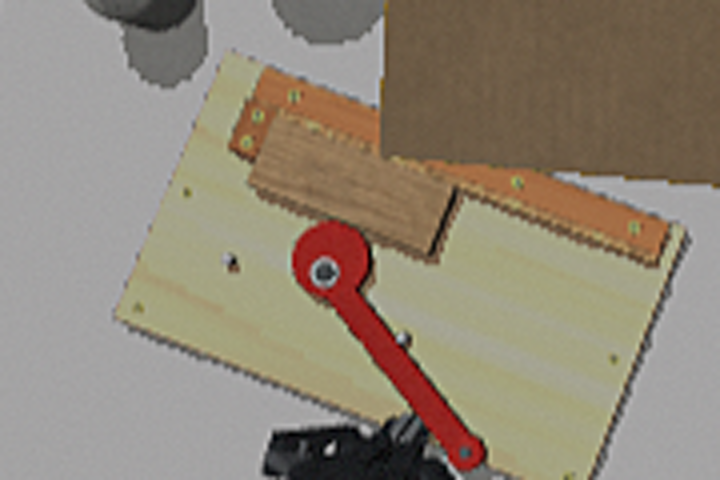

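The handle rests on the closing pin at crop (403,340), the force jumped to about 22 N, and the offcut is pressed into the cork. I'll back off and check that it holds.

Emit:
arm_command(motion=[[[0.035,0.02,-0.016,0,0,0],[0.065,0.04,-0.03,0,0,0],[0.02,0.04,-0.13,0,0,0],[-0.02,0.04,-0.22,0,0,0],[-0.02,0.04,-0.22,0,0,0]]])

```text
time_s: 12.95
position: [0.4158, 0.228, 0.1362]
eef_rot: [0.475, 2.661, -0.098]
wrist_force: [0.6, 0.6, 0.1]
width: -0.0001
gripper_force: 0.0
```

Emit:
arm_command(motion=[[[0,0,0,0,0,0],[0,0,0,0,0,0]]])

```text
time_s: 13.15
position: [0.4119, 0.2256, 0.1292]
eef_rot: [0.474, 2.67, -0.106]
wrist_force: [0.1, 0.9, -0.2]
width: -0.0
gripper_force: 0.0
```

```bash
python3 - <<'E'
from h import *
import cv2
st()
t=arm.snapshot('top')[:,:,::-1];cv2.imwrite('pics/t8.png',t)
m=((t[:,:,2]>110)&(t[:,:,1]<60)).astype(np.uint8);m[:200]=0;m[320:]=0;m[:,:150]=0;m[:,330:]=0
a=onz("top",*tc(324,272),.037)[:2]
v,u=np.nonzero(m);P=np.array([onz("top",x,y,.037)[:2] for x,y in zip(u,v)])-a
far=P[np.linalg.norm(P,axis=1)>.05];d=far.mean(0)
print("lever rad",(np.degrees(np.arctan2(d[1],d[0])+.352)-115)%360*np.pi/180,"len",np.linalg.norm(P,axis=1).max())
for p in((280,115),(455,188),(433,255),(250,182)):print("offcut",RB.inv().apply(onz("top",*tc(*p),.042)-O)*1e3)
E
```

```text
t 13.15 board mm [-118.5  -25.8  129.2] F [-0.2  0.8 -0.2] w -1.368712277258824e-07 rot err deg [ 0.1  0.1 -0. ]
lever rad 2.1814651834695966 len 0.14846647461712237
offcut [ 64.05412086 104.41289575  42.        ]
offcut [ 61.22551787 -12.48151142  42.        ]
offcut [ 18.56491016 -15.44068816  42.        ]
offcut [ 19.34046966 105.45047025  42.        ]
```

Lever at 2.18 rad with the arm clear, and the offcut is seated and parallel.

```bash
python3 -c "
from cell import arm
print(arm.sign_off())"
```

```text
the job is handed in; nothing more can be done
None
```

I handed the job in at about 13 s on the robot's clock. The offcut is clamped against the cork and end stop, and the lever measured 2.18 rad, on its closing pin, with the arm clear. The sign-off returned no verdict.

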